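Lock the tube rotator's wheel with its pin

TASK

The tube rotator's wheel has to be locked before anyone loads it. Turn the wheel until the hole in its lug lies over the hole in the fixed lug below, then take the steel lock pin out of the orange tube rack and push it through both holes until its collar sits flat on the wheel's lug; let go and leave it there. Do not knock over or shove aside the flask, bottle and beaker standing around.

Things in the scene. Friction and masses are not known exactly. Their poses are not given: they have to be found in the camera images.
- rotator: bench tube rotator, too heavy to shift: dark base plate 235 x 200 mm, white wedge-shaped housing 160 mm high, sloping front to the left. Origin on the worktop under the wheel's axis; x is level, from the machine's front to its back; z up. The wheel's axis leans 35 degrees from vertical towards the front (-x), so wheel and lugs slope down to the front; it meets the disc's underside 135 mm up.
- wheel (a joint): wheel's angle about its sloping axis, rad; 0 = holes in line, positive = anticlockwise seen from above. Starts at 0.5 to 1.2, turns from -2.6 to 2.6, stays where left (friction 0.12 N m); may be moved by grip or lug. Aluminium disc 152 mm wide, 5 mm thick; ten white clips 13 mm high at 54 to 66 mm from the axis; one rounded lug beyond the rim, 34 mm wide, 8 mm thick.
- wheel_grip (a point): centre of the black bar grip at the wheel's middle, on the wheel's axis, 26 mm above the disc's upper face. Bar 50 mm long, 14 mm wide, its top 13 mm above this point, on a round boss whose top is 11 mm below this point. Axes turn with the wheel: z is the wheel's axis, out of the face; x runs along the bar, the wheel's lug lying towards -x; y is across the bar.
- wheel_hole (a point): centre of the hole in the wheel's lug, at the lug's upper face, where the pin's collar is to sit. Hole 12 mm in diameter, through 8 mm; 100 mm from the wheel's axis. Axes as wheel_grip.
- fixed_hole (a point): centre of the hole in the fixed steel lug that stands out under the wheel at the machine's front, at the lug's upper face. Hole 12 mm wide, through 10 mm, open below, 100 mm from the wheel's axis. z: the hole's axis, up out of the face, 35 degrees from vertical; x: up the slope to the wheel's axis. With the wheel in line, wheel_hole lies 14 mm along this z.
- lock_pin: loose plain steel lock pin, about 80 g, upright in a small well of the rack. Origin on its axis at the collar's underside, z towards the head. Collar 26 mm wide, 4 mm thick; above it a round fluted head 19 mm wide from z = 4 to 32 mm; below it a shank 10 mm wide, 36 mm long, its last 8 mm tapering to 4 mm. The collar rests on the rack's top; the shank hangs in the well with play.
- pin_tip (a point): end of the lock pin's shank, 36 mm below the collar's underside.
- rack: orange tube rack, fixed to the worktop, 116 x 176 x 58 mm; origin on the worktop under its centre, z up. The pin stands in the row of small wells at rack x = +40 mm, y = -14 mm, top at z = 58 mm; three capped 50 ml tubes stand fixed in the row of large wells at rack x = -34 mm, 74 mm away, up to 120 mm above the worktop.
- flask_250: clear conical flask, 71 mm wide, 92 mm high, loose on the worktop behind and between rack and rotator; not to be disturbed. Origin under its centre.
- bottle_bluecap: reagent bottle with blue cap, 53 mm wide, 108 mm high, loose on the worktop to the right of the rotator; not to be disturbed. Origin under its centre.
- beaker_50: small glass beaker, 44 mm wide, 63 mm high, loose on the worktop in front of and to the right of the rotator; not to be disturbed. Origin under its centre.

How it is judged (in metres and radians):
On the way, in this order (a step that is already met when the one before it is completed fails the run):
1. the wheel is turned until its hole lies over the fixed one (within 0.04 rad) (value of joint wheel between -0.04 and 0.04 rad), for 0.2 s.
2. the pin is through both holes with its collar on the wheel's lug (x of pin_tip in the frame of fixed_hole between -0.004 and 0.004 m and y of pin_tip in the frame of fixed_hole between -0.004 and 0.004 m and x of lock_pin in the frame of wheel_hole between -0.004 and 0.004 m and y of lock_pin in the frame of wheel_hole between -0.004 and 0.004 m and z of pin_tip in the frame of fixed_hole below -0.018 m and z of lock_pin in the frame of wheel_hole below 0.003 m and angle between the z axis of lock_pin and the z axis of fixed_hole, either way round below 0.12 rad), for 0.2 s.
At the end, for the whole second after the job is handed in: The wheel is within 0.04 rad of line; the pin stands in both holes, its axis within 0.12 rad of theirs and within 4 mm of their centres, its tip at least 18 mm below the fixed lug's upper face and its collar within 3 mm of the wheel lug's upper face; pin and wheel at rest (all of step 1 and all of step 2 and linear speed of lock_pin below 0.02 m/s and angular speed of lock_pin below 0.3 rad/s and velocity of joint wheel between -0.1 and 0.1 rad/s); the robot touches nothing.
It fails at once if flask, bottle or beaker is shoved (more than 30 mm) or tipped (distance of any of flask_250, bottle_bluecap, beaker_50 from where it was at the start of the episode above 0.03 m or angle between any of flask_250, bottle_bluecap, beaker_50's own z axis and vertical above 0.4 rad).
It also fails if it takes over 54 s, if anything falls off the work surface, if the arm or the gripper's body presses on something with over 40 N, if the wrist force passes 120 N, or if a joint passes its speed limit or range.

ROBOT

A 7-joint arm with a two-finger parallel gripper is mounted at the origin on a cart in front of the work surface, level with it; the furniture and walls round the work are solid. World frame = base frame: x ahead of the robot, y to its left, z up, the work surface at z = 0. Lengths are in mm, angles in rad, forces in N, time in s.
With the tool pointing down it reaches from about 400 to 875 mm from the base axis. Payload 4.4 kg.
Tool frame: the origin (TCP) lies midway between the tips of the shut fingers; the grasp point (between the pads) lies 19 mm behind it; z points along the fingers, y is the line along which they close (so a half turn about z gives the same grasp; the last joint's range is limited). The gripper opens to 85 mm and grips with 20 to 120 N. Pads are 22 mm wide; open, the fingers measure 114 mm over their backs; the gripper's body (76 mm by 85 mm) begins 54 mm behind the grasp point. The pads swing forward as they close: fully open they stand 13 mm farther back than shut.
Start: joints at [-1.288, 0.628, 0.038, 1.517, -0.027, 0.996, -0.02], TCP at [222.127, 610.883, 204.913] pointing down, gripper open.
Joint ranges: [-3.06, 3.06], [-0.37, 2.12], [-1.25, 1.32], [0.18, 2.47], [-1.1, 4.24], [0.23, 1.98], [-2.94, 2.94]. Speed limits (rad/s): [2.57, 2.57, 3.14, 3.14, 3.14, 3.14, 3.14].

INTERFACE

Orientations are given as [roll, pitch, yaw] about the fixed x, y, z axes, in that order (R = Rz(yaw) Ry(pitch) Rx(roll)).
In Python, from cell import ctrl, get_image, get_calibration gives the robot as it stands.
- The arm moves only by the shell command python3 -m creep 'ROWS'. ROWS is JSON, a list of rows, each an object of numbers: "dx", "dy", "dz": the shift along the world's x, y, z normalised to -1 to 1, where 1 is 0.4 m; "rx", "ry", "rz": the turn, a rotation vector about the world's x, y, z normalised to -1 to 1, where 1 is 2 pi rad; "grip": the closure, from -1 (fully open) to 1 (shut). A call has exactly 5 rows; each row is the pose to reach, as a shift and turn from the pose commanded when the call began, turning the shorter way round; what a row does not reach only later rows make up. A row lasts 1/8 s, in which the tool goes at most 62.5 mm and 10.7 degrees, less where a joint would pass 70% of its speed; a pose out of reach is approached as far as the arm can. A call with a number of a shift or a turn outside -1 to 1 is refused whole. A call with a gripper value outside its range is refused whole. The fingers move at their own pace and stop on an object; the grip force is fixed at half the most. Time passes only in rows, so rows that repeat a pose let the fingers close, or fill a call up. It gives the time, the measured TCP pose, the force, the opening and the grip force at its end, in the units of the state.
- ctrl.read_state(): the state, without advancing time (a new reading comes with each control period).
- get_image(name): name is "side" or "top"; returns the picture (400x640x3 uint8, red, green, blue); there is no depth.
- get_calibration(name): a dict with "mtx" (3x3 intrinsics, pixels), "world_from_camera" (4x4, takes a point from camera to world coordinates). Camera axes: x right, y down, z forward; pixel columns grow to the right and rows downward; lengths in mm; the calibration is good to about 2 mm. A picture is of the moment at which its call begins. get_calibration takes no time and is no camera call.
- ctrl.finish_job(): hands the job in; it is judged then, once.
The state is a dict: "clock": time; "qpos": joint angles; "qd": joint speeds; "tau": joint torques, N m; "eef_pos": TCP position; "tool_rot": TCP orientation; "force": force on the tool from outside, world axes, zero at the start; "torque": the same for the moment, N m; "width": finger opening in mm; "gripper_force": force on a finger pad.
Only numpy, scipy, OpenCV 4.12 (cv2) and the standard library are available. Lean on these libraries where they do the work, as an engineer would, in place of code of your own. Each camera call takes 0.05 s, during which the arm holds its last target. There are 200 camera calls.

## Working session

There is one attempt and no reset: what is moved stays moved. The work goes in short steps, Python scripts to look and compute and a shell command to move; the robot and the scene stay as the last step left them, time stands still between calls to the robot, and variables do not carry over. Pictures are saved under pics/ and viewed, at most 10 in all, crops included, and the job is handed in when it is done.

```bash
ls; mkdir -p pics
python3 - <<'E'
from cell import ctrl,get_image,get_calibration
import cv2,numpy as np
np.set_printoptions(suppress=True,precision=2)
for n in("side","top"):
    cv2.imwrite(f"pics/{n}0.png",get_image(n)[:,:,::-1]); c=get_calibration(n);print(n,c["mtx"],c["world_from_camera"])
print(ctrl.read_state())
E
```

```text
pics
side [[504.62   0.   317.66]
 [  0.   504.62 199.7 ]
 [  0.     0.     1.  ]] [[  -1.     -0.01   -0.02  577.88]
 [   0.01    0.45   -0.89 1196.84]
 [   0.01   -0.89   -0.45  731.42]
 [   0.      0.      0.      1.  ]]
top [[481.56   0.   319.44]
 [  0.   481.56 203.55]
 [  0.     0.     1.  ]] [[  -0.03   -0.97    0.24  251.15]
 [  -1.      0.03   -0.    -34.9 ]
 [  -0.01   -0.24   -0.97 1418.66]
 [   0.      0.      0.      1.  ]]
{'clock': 0.1, 'qpos': array([-1.29,  0.63,  0.04,  1.52, -0.03,  1.  , -0.02]), 'qd': array([-0., -0.,  0., -0., -0.,  0., -0.]), 'tau': array([  0.  , -56.45,   1.23, -19.4 ,   0.01,   0.01,   0.  ]), 'eef_pos': array([221.9 , 610.29, 204.08]), 'tool_rot': array([-3.14,  0.  ,  2.79]), 'force': array([ 0.37,  0.19, -0.96]), 'torque': array([ 0.  , -0.01, -0.02]), 'gripper_force': 0.0, 'width': 85.32051259534728}
```

View pics/side0.png

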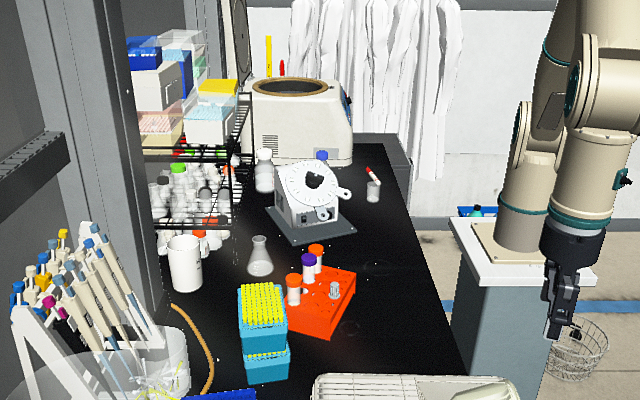

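View pics/top0.png

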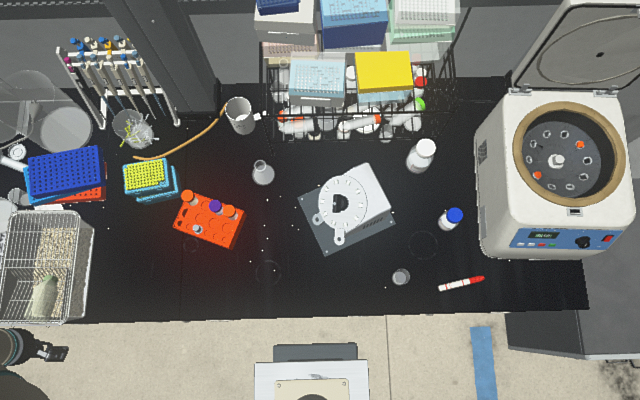

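The top view shows the rotator at about (345,205), with a lug at (339,240) and another at (318,220). The rack is at (210,218), the pin at (197,229), the flask at (263,172), the bottle at (450,218) and the beaker at (400,276). Next I'll zoom in on crops.

Run:
```python
import cv2,numpy as np
t=cv2.imread("pics/top0.png");s=cv2.imread("pics/side0.png")
a=cv2.resize(t[150:260,285:405],None,fx=5,fy=5,interpolation=cv2.INTER_CUBIC)
b=cv2.resize(t[180:255,165:250],None,fx=5,fy=5,interpolation=cv2.INTER_CUBIC)
cv2.imwrite("pics/c1.png",a)
c=cv2.resize(s[140:260,255:375],None,fx=5,fy=5,interpolation=cv2.INTER_CUBIC)
cv2.imwrite("pics/c2.png",c)
d=cv2.resize(s[235:345,280:360],None,fx=4.5,fy=4.5,interpolation=cv2.INTER_CUBIC)
h=np.zeros((500,800,3),np.uint8);h[:375,:425]=b;h[:495,430:790]=d
cv2.imwrite("pics/c3.png",h)
```

```text
(no output)
```

View pics/c1.png

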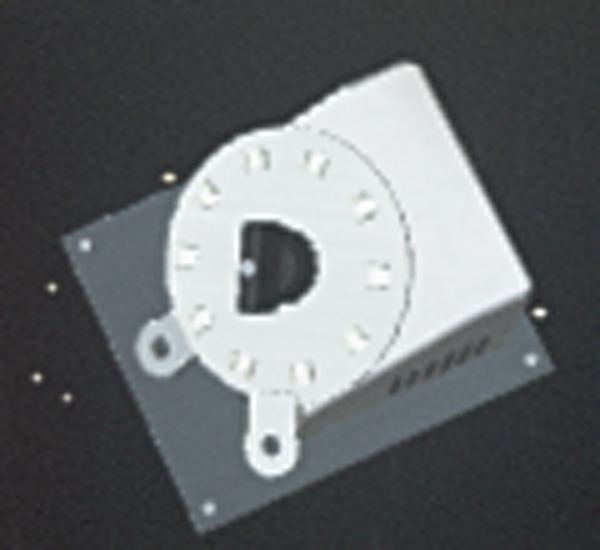

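View pics/c2.png

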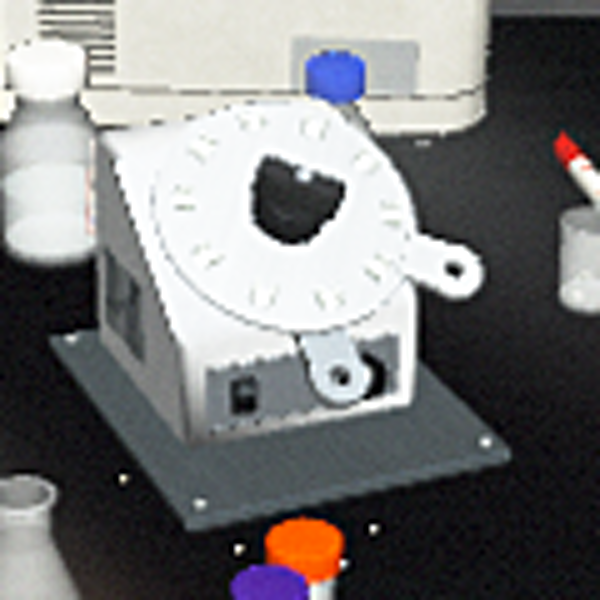

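View pics/c3.png

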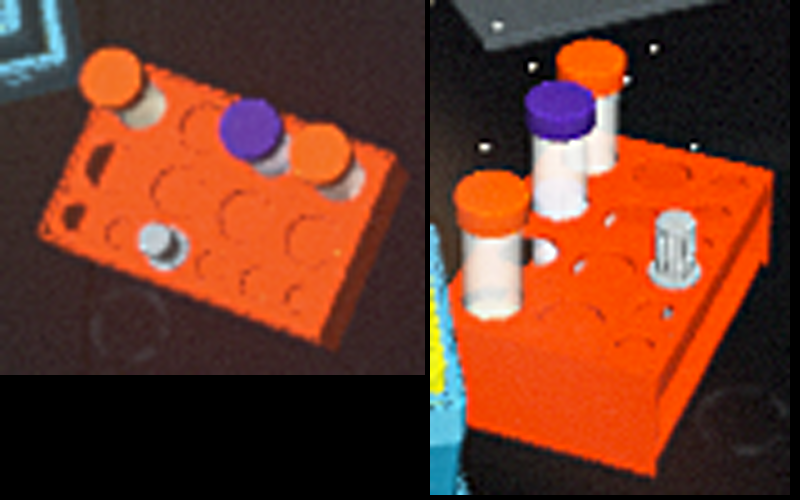

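Crop positions:

| Feature | Top crop | Side crop |
|---|---|---|
| Fixed hole | (160,347) | (341,375) |
| Wheel hole | (271,446) | (455,268) |
| Grip dot | (248,268) | (305,173) |
| Pin head top | (153,238) | (676,218) |

I'll triangulate these points.

```bash
cat > h.py <<'E'
import numpy as np,cv2
from cell import ctrl,get_image,get_calibration
from scipy.spatial.transform import Rotation as Ro
np.set_printoptions(suppress=True,precision=3)
C={n:get_calibration(n) for n in("side","top")}
def ray(n,p):
    T=C[n]["world_from_camera"];d=T[:3,:3]@np.linalg.inv(C[n]["mtx"])@[p[0],p[1],1.];return T[:3,3],d/np.linalg.norm(d)
def onz(n,p,z):
    o,d=ray(n,p);return o+d*(z-o[2])/d[2]
def tri(pt,ps):
    A=np.zeros((3,3));b=np.zeros(3);R=[ray("top",pt),ray("side",ps)]
    for o,d in R:
        M=np.eye(3)-np.outer(d,d);A+=M;b+=M@o
    X=np.linalg.solve(A,b);return X,[round(float(np.linalg.norm(np.cross(X-o,d))),1) for o,d in R]
def proj(n,X):
    T=np.linalg.inv(C[n]["world_from_camera"]);v=C[n]["mtx"]@(T[:3,:3]@X+T[:3,3]);return v[:2]/v[2]
c1=lambda u,v:(285+(u+.5)/5-.5,150+(v+.5)/5-.5)
c2=lambda u,v:(255+(u+.5)/5-.5,140+(v+.5)/5-.5)
c3=lambda u,v:(165+(u+.5)/5-.5,180+(v+.5)/5-.5)
c4=lambda u,v:(280+(u-430+.5)/4.5-.5,235+(v+.5)/4.5-.5)
E
cat > a.py <<'E'
from h import *
for k,a,b in[("fh",(160,347),(341,375)),("wh",(271,446),(455,268)),("dot",(248,268),(305,173)),("boltA",(84,244),(200,503)),("boltB",(208,508),(487,441))]:
    print(k,*tri(c1(*a),c2(*b)))
for k,a,b in[("head",(153,238),(676,218)),("collar",(165,250),(676,270)),("rackfarR",(400,158),(774,174))]:
    print(k,*tri(c3(*a),c4(*b)))
print("rack top corners z58",*[onz("top",c3(*p),58) for p in[(400,158),(323,333),(42,236)]])
print("rack side z58",*[onz("side",c4(*p),58) for p in[(774,174),(658,388)]])
for k,p in dict(c1=(63,238),c2=(200,535),c3=(553,368),b1=(84,244),b2=(208,508),b3=(531,359)).items(): print(k,onz("top",c1(*p),12))
A=np.radians(35);
fh,wh=[tri(c1(*a),c2(*b))[0] for a,b in[((160,347),(341,375)),((271,446),(455,268))]]
cs=[onz("top",c1(*p),12) for p in[(84,244),(208,508),(531,359)]]
d1=cs[2]-cs[1];d2=cs[0]-cs[1]
print("yaws",np.arctan2(d1[1],d1[0]),np.arctan2(d2[1],d2[0])-np.pi/2, np.linalg.norm(d1),np.linalg.norm(d2))
for yaw in[np.arctan2(d1[1],d1[0])]:
    Rz=Ro.from_euler("z",yaw).as_matrix();z=Rz@[-np.sin(A),0,np.cos(A)];x=Rz@[np.cos(A),0,np.sin(A)];y=np.cross(z,x)
    ax=fh+100*x; print("axis pt at fixed face",ax)
    r=wh-ax;print("wh rel:",r@x,r@y,r@z,"theta",np.arctan2(-(r@y),-(r@x)))
    org=ax+z*((135-ax[2])/z[2]);print("P0",org)
print("beaker",onz("top",(401,280),0),"bottle top",onz("top",(454,215),108),"flask",onz("top",(263,180),0))
E
python3 a.py
```

```text
fh [540.703 -26.161  73.352] [0.8, 0.8]
wh [475.469 -85.957 110.205] [0.7, 0.7]
dot [561.042 -74.859 173.052] [0.6, 0.6]
boltA [617.373  18.202  17.709] [0.8, 0.8]
boltB [455.809 -51.366  17.551] [0.6, 0.6]
head [523.51  315.349  91.586] [0.4, 0.4]
collar [522.573 316.078  61.693] [0.2, 0.2]
rackfarR [519.234 194.798  52.703] [56.2, 56.2]
rack top corners z58 [574.031 182.197  58.   ] [472.742 225.121  58.   ] [533.824 388.288  58.   ]
rack side z58 [468.268 230.985  58.   ] [533.697 397.169  58.   ]
c1 [623.783  30.952  12.   ]
c2 [441.491 -46.37   12.   ]
c3 [ 535.219 -259.472   12.   ]
b1 [619.666  18.334  12.   ]
b2 [457.263 -51.548  12.   ]
b3 [ 541.061 -246.737   12.   ]
yaws -1.1652741843459444 -1.1644473505238375 212.4163417195654 176.79950367306128
axis pt at fixed face [ 573.019 -101.433  130.709]
wh rel: -54.93371389824238 -83.53227357035381 13.433875609502067 theta 0.9890727806272923
P0 [571.833 -98.672 135.   ]
beaker [ 368.335 -267.2      0.   ] bottle top [ 534.365 -409.111  108.   ] flask [684.743 135.809   0.   ]
```

Everything agrees: hole radius 100, lug gap 13.4 against 14, and the bar top where predicted. The rotator yaw is -1.165 and the wheel angle is about 0.99. Next I'll work out the grasp pose for the grip.

```bash
cat >> h.py <<'E'
A=np.radians(35);YAW=-1.165;Rz=Ro.from_euler("z",YAW).as_matrix()
z_=Rz@[-np.sin(A),0,np.cos(A)];x_=Rz@[np.cos(A),0,np.sin(A)];y_=np.cross(z_,x_)
FH=np.array([540.7,-26.2,73.4]);P0=np.array([571.8,-98.7,135.])
G=P0+31*z_+np.array([-.4,.3,.8])
def toolR(th):  # tool z=-axis, tool y across bar
    y=-np.sin(th)*x_+np.cos(th)*y_;z=-z_;return np.column_stack([np.cross(y,z),y,z])
def go(p,R):
    s=ctrl.read_state();R0=Ro.from_euler("xyz",s["tool_rot"]).as_matrix()
    rv=Ro.from_matrix(R@R0.T).as_rotvec();d=p-s["eef_pos"]
    print("d/400",d/400,"rv/2pi",rv/2/np.pi,"rows",np.linalg.norm(d)/62.5,np.degrees(np.linalg.norm(rv))/10.7,"t",s["clock"],"w",s["width"],"F",s["force"])
E
python3 -c "
from h import *
print(G,z_,toolR(.989));go(G+80*z_,toolR(.989))"
python3 -m creep '[{"dz":0.15,"dy":-0.02},{"dx":0.1,"dy":-0.17,"dz":0.15},{"dx":0.17,"dy":-0.31,"dz":0.15},{"dx":0.24,"dy":-0.44,"dz":0.15},{"dx":0.31,"dy":-0.58,"dz":0.15}]'
python3 -c "
from h import *
go(G+80*z_,toolR(.989));print(ctrl.read_state())"
```

```text
[564.381 -82.063 161.194] [-0.226  0.527  0.819] [[-0.945  0.235  0.226]
 [ 0.084  0.846 -0.527]
 [-0.315 -0.479 -0.819]]
d/400 [ 0.811 -1.625  0.057] rv/2pi [-0.092 -0.031  0.027] rows 11.631384967026513 3.3883943914687666 t 0.1 w 85.32051259534728 F [ 0.368  0.188 -0.963]
d/400 [ 0.811 -1.625  0.057] rv/2pi [-0.092 -0.031  0.027] rows 11.631384967026513 3.3883943914687666 t 0.1 w 85.32051259534728 F [ 0.368  0.188 -0.963]
{'clock': 0.1, 'qpos': array([-1.288,  0.629,  0.038,  1.518, -0.027,  0.996, -0.02 ]), 'qd': array([-0.002, -0.003,  0.   , -0.003, -0.   ,  0.   , -0.   ]), 'tau': array([  0.003, -56.453,   1.231, -19.397,   0.011,   0.005,   0.   ]), 'eef_pos': array([221.903, 610.287, 204.079]), 'tool_rot': array([-3.14 ,  0.   ,  2.793]), 'force': array([ 0.368,  0.188, -0.963]), 'torque': array([ 0.003, -0.005, -0.025]), 'gripper_force': 0.0, 'width': 85.32051259534728}$[0]: bad value
```

```bash
python3 -m creep '[{"dx":0,"dy":-0.02,"dz":0.15,"rx":0,"ry":0,"rz":0,"grip":-1},{"dx":0.1,"dy":-0.17,"dz":0.15,"rx":0,"ry":0,"rz":0,"grip":-1},{"dx":0.17,"dy":-0.31,"dz":0.15,"rx":0,"ry":0,"rz":0,"grip":-1},{"dx":0.24,"dy":-0.44,"dz":0.15,"rx":0,"ry":0,"rz":0,"grip":-1},{"dx":0.31,"dy":-0.58,"dz":0.15,"rx":0,"ry":0,"rz":0,"grip":-1}]'
python3 -c "
from h import *
go(G+80*z_,toolR(.989))"
```

```text
clock: 0.72
eef_pos: [344.0, 382.4, 264.7]
tool_rot: [-3.141, 0.0, 2.793]
force: [1.6, 0.3, -0.1]
width: 85.5
gripper_force: 0.0
d/400 [ 0.506 -1.056 -0.095] rv/2pi [-0.092 -0.031  0.027] rows 7.517107111770845 3.394135489307457 t 0.725 w 85.52210453509731 F [ 1.574  0.292 -0.065]
```

```bash
python3 -m creep '[{"dx":0.06,"dy":-0.13,"dz":0,"rx":0,"ry":0,"rz":0,"grip":-1},{"dx":0.13,"dy":-0.27,"dz":0,"rx":-0.02,"ry":-0.008,"rz":0.007,"grip":-1},{"dx":0.19,"dy":-0.4,"dz":0,"rx":-0.045,"ry":-0.016,"rz":0.014,"grip":-1},{"dx":0.26,"dy":-0.54,"dz":0,"rx":-0.07,"ry":-0.024,"rz":0.02,"grip":-1},{"dx":0.32,"dy":-0.67,"dz":0,"rx":-0.092,"ry":-0.031,"rz":0.027,"grip":-1}]'
python3 -m creep '[{"dx":0.06,"dy":-0.13,"dz":-0.03,"rx":0,"ry":0,"rz":0,"grip":-1},{"dx":0.13,"dy":-0.26,"dz":-0.06,"rx":0,"ry":0,"rz":0,"grip":-1},{"dx":0.18,"dy":-0.37,"dz":-0.09,"rx":0,"ry":0,"rz":0,"grip":-1},{"dx":0.18,"dy":-0.37,"dz":-0.09,"rx":0,"ry":0,"rz":0,"grip":-1},{"dx":0.18,"dy":-0.37,"dz":-0.09,"rx":0,"ry":0,"rz":0,"grip":-1}]'
python3 -c "
from h import *
go(G+80*z_,toolR(.989));go(G-5*z_,toolR(.989))"
```

```text
clock: 1.35
eef_pos: [472.3, 115.5, 265.2]
tool_rot: [-2.611, 0.324, 3.059]
force: [-0.3, -0.3, -0.8]
width: 85.4
gripper_force: 0.0
clock: 1.98
eef_pos: [543.1, -30.9, 228.6]
tool_rot: [-2.616, 0.322, 3.055]
force: [0.3, -0.4, -0.8]
width: 84.9
gripper_force: 0.0
d/400 [ 0.008 -0.023 -0.005] rv/2pi [-0.     0.    -0.001] rows 0.15566733404545027 0.025363963081057792 t 1.975 w 84.87796959901387 F [ 0.303 -0.37  -0.767]
d/400 [ 0.056 -0.135 -0.179] rv/2pi [-0.     0.    -0.001] rows 1.475582067015494 0.025363963081057792 t 1.975 w 84.87796959901387 F [ 0.303 -0.37  -0.767]
```

```bash
python3 -m creep '[{"dx":0.008,"dy":-0.023,"dz":-0.005,"rx":0,"ry":0,"rz":0,"grip":-1},{"dx":0.02,"dy":-0.05,"dz":-0.05,"rx":0,"ry":0,"rz":0,"grip":-1},{"dx":0.032,"dy":-0.08,"dz":-0.09,"rx":0,"ry":0,"rz":0,"grip":-1},{"dx":0.044,"dy":-0.107,"dz":-0.135,"rx":0,"ry":0,"rz":0,"grip":-1},{"dx":0.056,"dy":-0.135,"dz":-0.179,"rx":0,"ry":0,"rz":0,"grip":-1}]'
python3 - <<'E'
from h import *
go(G-5*z_,toolR(.989))
a=cv2.resize(get_image("top")[150:260,285:405,::-1],None,fx=3.3,fy=3.3,interpolation=cv2.INTER_CUBIC)
b=cv2.resize(get_image("side")[120:240,255:375,::-1],None,fx=3.3,fy=3.3,interpolation=cv2.INTER_CUBIC)
h=np.zeros((400,800,3),np.uint8);h[:a.shape[0],:a.shape[1]]=a;h[:b.shape[0],400:400+b.shape[1]]=b;cv2.imwrite("pics/d1.png",h)
E
```

```text
clock: 2.6
eef_pos: [566.2, -84.8, 156.8]
tool_rot: [-2.616, 0.322, 3.057]
force: [-0.3, 0.5, -0.2]
width: 85.5
gripper_force: 0.0
d/400 [-0.002  0.     0.001] rv/2pi [-0.001  0.    -0.001] rows 0.011854553485732883 0.03435978380277636 t 2.6 w 85.52594818127483 F [-0.292  0.451 -0.215]
```

View pics/d1.png

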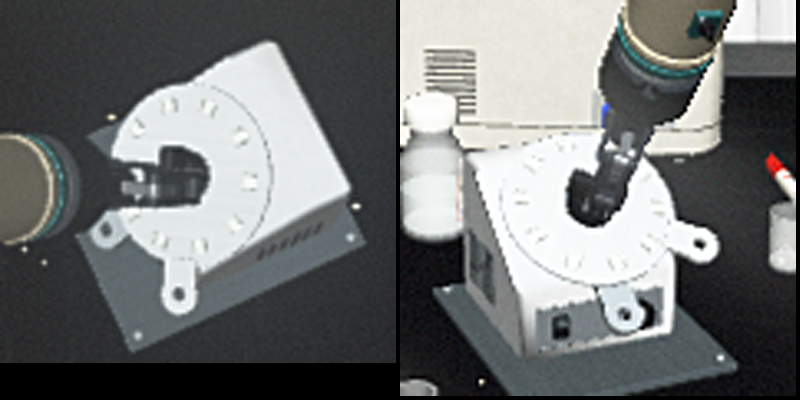

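The gripper straddles the bar, seen at top crop (183,165), and nothing has moved. I'll close on it.

```bash
python3 -m creep '[{"dx":0,"dy":0,"dz":0,"rx":0,"ry":0,"rz":0,"grip":0.3},{"dx":0,"dy":0,"dz":0,"rx":0,"ry":0,"rz":0,"grip":0.6},{"dx":0,"dy":0,"dz":0,"rx":0,"ry":0,"rz":0,"grip":1},{"dx":0,"dy":0,"dz":0,"rx":0,"ry":0,"rz":0,"grip":1},{"dx":0,"dy":0,"dz":0,"rx":0,"ry":0,"rz":0,"grip":1}]'
python3 - <<'E'
from h import *
for t in(.33,0,-.02): go(G-5*z_,toolR(t))
E
```

```text
clock: 3.32
eef_pos: [565.8, -85.3, 157.5]
tool_rot: [-2.615, 0.322, 3.055]
force: [-0.2, -0.7, -1.1]
width: 0.1
gripper_force: 0.0
d/400 [-0.001  0.002 -0.001] rv/2pi [ 0.024 -0.055 -0.086] rows 0.0127240146940499 3.533880812897188 t 3.325 w 0.12418235794498106 F [-0.222 -0.666 -1.056]
d/400 [-0.001  0.002 -0.001] rv/2pi [ 0.036 -0.082 -0.129] rows 0.0127240146940499 5.300917194355735 t 3.325 w 0.12418235794498106 F [-0.222 -0.666 -1.056]
d/400 [-0.001  0.002 -0.001] rv/2pi [ 0.036 -0.084 -0.132] rows 0.0127240146940499 5.408010897658628 t 3.325 w 0.12418235794498106 F [-0.222 -0.666 -1.056]
```

Run:
```python
from h import *
a=cv2.resize(get_image("top")[165:240,300:375,::-1],None,fx=5.3,fy=5.3,interpolation=cv2.INTER_CUBIC)
b=cv2.resize(get_image("side")[120:200,275:355,::-1],None,fx=5,fy=5,interpolation=cv2.INTER_CUBIC)
h=np.zeros((400,800,3),np.uint8);h[:a.shape[0],:a.shape[1]]=a;h[:b.shape[0],400:400+b.shape[1]]=b
h=np.clip(h.astype(float)*2.2,0,255).astype(np.uint8);cv2.imwrite("pics/d2.png",h)
p=ctrl.read_state()["eef_pos"];print(p,proj("top",p),proj("side",p))
```

```text
[565.717 -85.425 157.389] [337.894 203.054] [313.601 177.756]
```

View pics/d2.png

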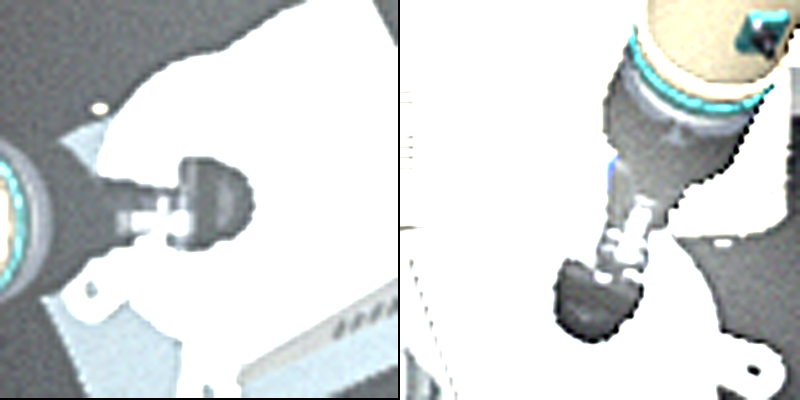

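The gripper shut empty and appears to sit left of the bar, near (185,225) in the top crop. I'll check where the bar and tool should project.

Run:
```python
from h import *
th=.989;xw=np.cos(th)*x_+np.sin(th)*y_;yw=np.cos(th)*y_-np.sin(th)*x_
for h in(13,-11):
  for i in(-25,25):
    for j in(-7,7):
      X=G+i*xw+j*yw+h*z_;print(h,i,j,"c1",(proj("top",X)-[285,150])*5,"c2",(proj("side",X)-[255,140])*5)
p=ctrl.read_state()["eef_pos"]
for h in(0,19,40,73,120):
    X=p+h*z_;print(h,"top",(proj("top",X)-[300,165])*5.3,"side",(proj("side",X)-[275,120])*5+[400,0])
# dark blobs in originals
for n,(r0,r1,c0,c1_) in dict(top=(170,225,315,370),side=(160,200,295,330)).items():
    im=cv2.imread(f"pics/{n}0.png")[r0:r1,c0:c1_].max(2);m=(im<90).astype(np.uint8)
    k,l,st,ce=cv2.connectedComponentsWithStats(m);i=1+st[1:,4].argmax();print(n,st[i]+[c0,r0,0,0,0],ce[i]+[c0,r0])
```

```text
13 -25 -7 c1 [255.108 314.861] c2 [346.733 177.458]
13 -25 7 c1 [232.466 312.301] c2 [341.045 197.324]
13 25 -7 c1 [260.6   221.321] c2 [261.316 147.591]
13 25 7 c1 [237.859 219.284] c2 [255.14  167.351]
-11 -25 -7 c1 [277.117 312.515] c2 [335.825 200.369]
-11 -25 7 c1 [254.704 310.008] c2 [330.16  220.076]
-11 25 -7 c1 [282.588 220.436] c2 [251.59  170.993]
-11 25 7 c1 [260.079 218.436] c2 [245.449 190.598]
0 top [200.839 201.688] side [593.005 288.781]
19 top [182.211 203.026] side [601.19 270.43]
40 top [161.069 204.544] side [610.456 249.653]
73 top [126.613 207.018] side [625.505 215.91 ]
120 top [ 74.756 210.742] side [648.037 165.39 ]
top [315 170  33  19 306] [325.582 175.735]
side [306 172  18  17 207] [313.203 180.208]
```

Run:
```python
from h import *
p0=np.array([221.9,610.3,204.1]);print("start TCP proj",proj("side",p0),proj("top",p0), "back 40",proj("side",p0+[0,0,40]),proj("top",p0+[0,0,40]))
p=ctrl.read_state()["eef_pos"];print("now",proj("top",p),proj("side",p))
for n,(r0,r1,c0,c1_) in dict(top=(192,215,315,352),side=(160,190,295,335)).items():
    d=np.abs(get_image(n).astype(int)-cv2.imread(f"pics/{n}0.png")[:,:,::-1]).max(2)
    print(n,"rows from",r0,"cols from",c0)
    for r in range(r0,r1): print(r,"".join(" .:*#"[min(4,int(v)//12)] for v in d[r,c0:c1_]))
```

```text
start TCP proj [542.634 338.549] [ 57.708 343.568] back 40 [548.369 317.764] [ 48.629 344.251]
now [337.894 203.054] [313.601 177.756]
top rows from 192 cols from 315
192                                      
193                                      
194                                      
195 :                                    
196 #:                                   
197 #* :*....                            
198 ##*########..                        
199 #################: .                 
200 ##################::.                
201 #*################:                  
202 #####################.               
203 #####################:               
204 *####################                
205 #*##################:.               
206 #*###################.               
207 #*##################*.               
208 ##*#################:.               
209 ##*#################                 
210 ##*########.. :*##...                
211 ##*########.   :##...                
212 #*######*.         :                 
213 ######.                              
214 ##:  
[... 674 characters left out ...]
*##########          
174                   .*#####*.##           
175                      *:. *..            
176                     .   . .             
177                                         
178                                         
179                                         
180                                         
181                    .                    
182                                         
183                                         
184                                         
185                .                        
186                                         
187                                         
188                                         
189
```

Run:
```python
from h import *
p=ctrl.read_state()["eef_pos"];print(p)
for a,b in[((335.5,204.5),(319.5,175)),((336,204),(319,175.5))]:
    X,e=tri(a,b);d=X-p;print(X,e,"along x_bar etc",d@toolR(.989))
a,b=(60,350),(552,338);print(tri(a,b))
s=ctrl.read_state();print(s["qpos"])
```

```text
[565.671 -85.535 157.327]
[553.985 -77.743 170.623] [4.5, 4.5] along x_bar etc [  7.509  -2.524 -17.644]
[555.563 -79.164 168.561] [4.8, 4.8] along x_bar etc [  6.548  -2.368 -14.849]
(array([205.739, 605.332, 200.847]), [0.9, 0.9])
[-0.573  0.628  0.429  2.068  0.788  0.507  0.463]
```

The dark fingers over the dark grip make this ambiguous. I'll back off along the axis with the fingers shut and measure the real tip against the white disc.

```bash
python3 -m creep '[{"dx":-0.017,"dy":0.04,"dz":0.062,"rx":0,"ry":0,"rz":0,"grip":1},{"dx":-0.034,"dy":0.079,"dz":0.123,"rx":0,"ry":0,"rz":0,"grip":1},{"dx":-0.034,"dy":0.079,"dz":0.123,"rx":0,"ry":0,"rz":0,"grip":1},{"dx":-0.034,"dy":0.079,"dz":0.123,"rx":0,"ry":0,"rz":0,"grip":1},{"dx":-0.034,"dy":0.079,"dz":0.123,"rx":0,"ry":0,"rz":0,"grip":1}]'
python3 - <<'E'
from h import *
p=ctrl.read_state()["eef_pos"];pt,ps=proj("top",p),proj("side",p);print(p,pt,ps)
T={}
for n,q in(("top",pt),("side",ps)):
    T[n]=get_image(n)
    c0,r0=int(q[0])-20,int(q[1])-18
    d=np.abs(T[n].astype(int)-cv2.imread(f"pics/{n}0.png")[:,:,::-1]).max(2)
    print(n,"rows from",r0,"cols from",c0)
    for r in range(r0,r0+32): print(r,"".join(" .:*#"[min(4,int(v)//8)] for v in d[r,c0:c0+42]))
a=cv2.resize(T["top"][160:240,290:370,::-1],None,fx=5,fy=5,interpolation=cv2.INTER_CUBIC)
b=cv2.resize(T["side"][100:200,275:375,::-1],None,fx=4,fy=4,interpolation=cv2.INTER_CUBIC)
cv2.imwrite("pics/e1.png",np.clip(np.hstack([a,b])*1.5,0,255).astype(np.uint8))
E
```

```text
clock: 4.15
eef_pos: [551.6, -54.8, 205.8]
tool_rot: [-2.614, 0.321, 3.055]
force: [1.1, -0.2, 0.4]
width: 0.0
gripper_force: 0.0
[551.578 -54.792 205.847] [326.87  204.134] [319.098 165.97 ]
top rows from 186 cols from 306
186           .                               
187   .                                       
188                                           
189                                           
190                                           
191                                           
192                                           
193                                           
194                                           
195                                           
196                                           
197                                           
198 .:.  .                         .          
199 #######:.    ..  .                        
200 ######## :*.####..               .        
201 ##################                        
202 ##################*                       
203 ###########:.######:                      
204 #########**.*######.      
[... 1464 characters left out ...]
        .             .  . . .            
165                             .             
166                                          .
167                                  .      . 
168                                 . .     . 
169                                     ... . 
170                                           
171          .  .                         . . 
172         .  .                       ..   . 
173         .                               . 
174        . ...                        . .   
175        .               .                  
176            . .   ...                 . .. 
177          . . .                       .. . 
178       ..   .        . .                ...
```

View pics/e1.png

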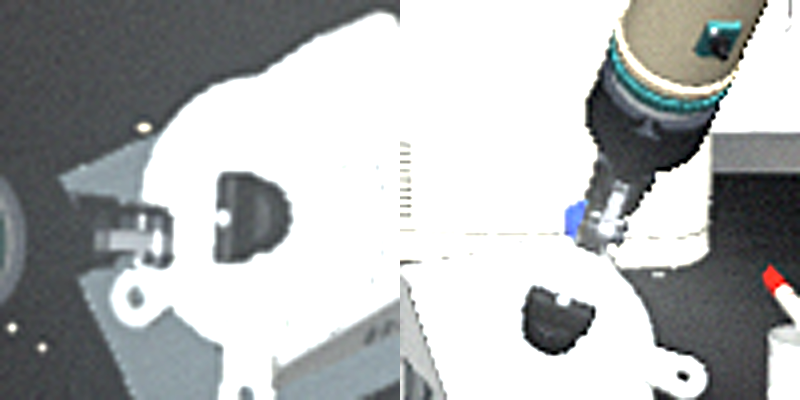

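Run:
```python
from h import *
p=ctrl.read_state()["eef_pos"]
for a,b in[((324.5,207),(325.5,163)),((324,206.5),(325,163))]:
    X,e=tri(a,b);d=X-p;print(X,e,d,"tool",d@toolR(.989),"pred top/side",proj("top",p),proj("side",p))
# wide body ring check: axis points
for h in(73,150,200):print(h,proj("top",p+h*z_),proj("side",p+h*z_))
```

```text
[537.861 -47.856 218.361] [3.2, 3.2] [-13.846   6.724  12.446] tool [  9.729  -3.528 -16.874] pred top/side [326.787 204.082] [319.052 165.977]
[539.168 -46.621 218.843] [3.1, 3.1] [-12.539   7.959  12.928] tool [  8.445  -2.407 -17.624] pred top/side [326.787 204.082] [319.052 165.977]
73 [311.606 205.184] [326.055 150.295]
150 [293.774 206.479] [334.193 132.071]
200 [281.037 207.404] [339.949 119.182]
```

The real shut tip sits about 17 mm short of the reported TCP along the tool axis, plus a few mm sideways. That explains why it shut just above the bar. I'll open and go 17 mm deeper.

Run:
```python
from h import *
R=toolR(.989)
go(G-22*z_+R@[-4,2.5,0],R)
```

```text
d/400 [ 0.055 -0.093 -0.157] rv/2pi [-0.  0. -0.] rows 1.219045143101971 0.014970734461618156 t 4.25 w 0.15873651735751185 F [ 0.561 -0.687  0.667]
```

```bash
python3 -m creep '[{"dx":0.013,"dy":0.005,"dz":0,"rx":0,"ry":0,"rz":0,"grip":-1},{"dx":0.013,"dy":0.005,"dz":0,"rx":0,"ry":0,"rz":0,"grip":-1},{"dx":0.027,"dy":-0.03,"dz":-0.05,"rx":0,"ry":0,"rz":0,"grip":-1},{"dx":0.04,"dy":-0.06,"dz":-0.105,"rx":0,"ry":0,"rz":0,"grip":-1},{"dx":0.055,"dy":-0.093,"dz":-0.157,"rx":0,"ry":0,"rz":0,"grip":-1}]'
python3 -m creep '[{"dx":0,"dy":0,"dz":0,"rx":0,"ry":0,"rz":0,"grip":0.3},{"dx":0,"dy":0,"dz":0,"rx":0,"ry":0,"rz":0,"grip":0.6},{"dx":0,"dy":0,"dz":0,"rx":0,"ry":0,"rz":0,"grip":1},{"dx":0,"dy":0,"dz":0,"rx":0,"ry":0,"rz":0,"grip":1},{"dx":0,"dy":0,"dz":0,"rx":0,"ry":0,"rz":0,"grip":1}]'
```

```text
clock: 4.88
eef_pos: [574.4, -91.2, 143.0]
tool_rot: [-2.615, 0.322, 3.056]
force: [0.4, -0.2, -0.4]
width: 85.5
gripper_force: 0.0
clock: 5.5
eef_pos: [573.4, -93.5, 146.1]
tool_rot: [-2.611, 0.323, 3.053]
force: [-4.5, -1.1, 11.7]
width: 11.5
gripper_force: 58.7
```

The bar is gripped. Now I'll work out the turn in two steps.

Run:
```python
from h import *
for t in(.8,.6,.4,.2,0):
    R=toolR(t); go(G-20*z_+R@[-4,2.5,0],R)
```

```text
d/400 [ 0.     0.005 -0.002] rv/2pi [ 0.007 -0.015 -0.025] rows 0.033890857089038114 1.0057173889434934 t 5.5 w 11.538570982194727 F [-4.503 -1.122 11.659]
d/400 [ 0.     0.003 -0.001] rv/2pi [ 0.014 -0.032 -0.051] rows 0.019526608794438564 2.076617700902024 t 5.5 w 11.538570982194727 F [-4.503 -1.122 11.659]
d/400 [-0.     0.001  0.001] rv/2pi [ 0.022 -0.049 -0.077] rows 0.007647195095019262 3.147551042576149 t 5.5 w 11.538570982194727 F [-4.503 -1.122 11.659]
d/400 [-0.001 -0.001  0.002] rv/2pi [ 0.029 -0.066 -0.103] rows 0.013893631280341524 4.218492255624249 t 5.5 w 11.538570982194727 F [-4.503 -1.122 11.659]
d/400 [-0.002 -0.003  0.002] rv/2pi [ 0.036 -0.083 -0.129] rows 0.027921039086423623 5.289436555459723 t 5.5 w 11.538570982194727 F [-4.503 -1.122 11.659]
```

```bash
python3 -m creep '[{"dx":-0.001,"dy":0,"dz":0.005,"rx":0.007,"ry":-0.015,"rz":-0.024,"grip":1},{"dx":-0.002,"dy":-0.002,"dz":0.006,"rx":0.014,"ry":-0.031,"rz":-0.048,"grip":1},{"dx":-0.003,"dy":-0.004,"dz":0.008,"rx":0.02,"ry":-0.046,"rz":-0.072,"grip":1},{"dx":-0.004,"dy":-0.006,"dz":0.009,"rx":0.027,"ry":-0.062,"rz":-0.097,"grip":1},{"dx":-0.004,"dy":-0.008,"dz":0.01,"rx":0.033,"ry":-0.077,"rz":-0.12,"grip":1}]'
python3 - <<'E'
from h import *
R=toolR(0); go(G-20*z_+R@[-4,2.5,0],R)
E
```

```text
clock: 6.12
eef_pos: [570.8, -96.4, 147.5]
tool_rot: [-3.095, 0.612, 2.055]
force: [1.8, -8.6, -12.2]
width: 11.6
gripper_force: 60.0
d/400 [ 0.004  0.004 -0.001] rv/2pi [ 0.003 -0.005 -0.008] rows 0.039726262928885585 0.3427686468875885 t 6.125 w 11.619672146213258 F [  1.785  -8.626 -12.23 ]
```

```bash
python3 -m creep '[{"dx":0.004,"dy":0.004,"dz":0,"rx":0.003,"ry":-0.005,"rz":-0.008,"grip":1},{"dx":0.004,"dy":0.004,"dz":0,"rx":0.003,"ry":-0.005,"rz":-0.008,"grip":1},{"dx":0.004,"dy":0.004,"dz":0,"rx":0.003,"ry":-0.005,"rz":-0.008,"grip":1},{"dx":0.004,"dy":0.004,"dz":0,"rx":0.003,"ry":-0.005,"rz":-0.008,"grip":1},{"dx":0.004,"dy":0.004,"dz":0,"rx":0.003,"ry":-0.005,"rz":-0.008,"grip":1}]'
python3 - <<'E'
from h import *
R=toolR(0); go(G-20*z_+R@[-4,2.5,0],R)
W=FH+14*z_
for n in("top","side"):
    im=get_image(n);cv2.imwrite(f"pics/{n}_f.png",im[:,:,::-1]);q=proj(n,W);print(n,q)
    for t in(-.05,.05): print(t,proj(n,P0+8*z_-100*(np.cos(t)*x_+np.sin(t)*y_)))
    g=im.max(2);c0,r0=int(q[0])-11,int(q[1])-11;print(c0,r0)
    for r in range(r0,r0+22):print(r," ".join("%3d"%v for v in g[r,c0:c0+22]))
E
```

```text
clock: 6.75
eef_pos: [570.4, -96.4, 147.4]
tool_rot: [-3.131, 0.61, 1.985]
force: [0.6, -10.7, -10.2]
width: 11.5
gripper_force: 60.0
d/400 [ 0.005  0.005 -0.001] rv/2pi [ 0.    -0.001 -0.   ] rows 0.04424171284937657 0.04768814125478292 t 6.75 w 11.476039024747871 F [  0.563 -10.672 -10.205]
top [313.956 219.596]
-0.05 [313.397 218.015]
0.05 [314.87  221.146]
302 208
208 102 106 157 171 106  94 124  76  94  92  88  74  57  56  62  56  59  55  56  57  58  59
209  98 109 179 150 104  91 104  72  93  89  88  73  56  52  58  57  57  55  59  59  57  56
210  98 116 175 112  96 131  83  75  98  86  84  57  59  57  56  56  56  57  56  57  56  60
211  99 143 205 104  99 150  74  70  89  87  83  57  54  54  52  58  56  58  58  58  56  57
212 109 178 164 100  95 118  71  81  90  87  72  54  56  54  56  53  57  55  54  59  54  60
213 118 189 115  91 118  86  73  91  89  82  60  51  53  55  55  57  57  57  56  64  59  59
214 154 165 101  95 109  69  82  90  88  66  56  51  56  54  56  57  54  52  57  71  59  58
215 200 113  94 128  77  73  85  85  75  50  52  54  53  52  54  55  53  51  56  59  
[... 2696 characters left out ...]
 255 255 255 254 252 254 253 254 255 255  85   0  89 124
216 136 128 137 140 103 125 231 172 174 255 255 255 255 255 255 255 255 153  14   0  96 122
217 134 139 125 139 128  96 219 238 174 166 217 255 255 255 255 253 171  38   5  23 121 116
218 131 132 133 134 135 107 123 217 241 187 140 161 156 151 197 158  37   0   0  63 159 160
219 134 133 129 135 136 131  96 124 177 232 239 242 239 238 200  65   0 108 142 182 255 254
220 134 136 132 132 129 124 120  95  94 121 165 167 162 114 142 237 248 251 254 255 255 255
221 131 130 129 131 124 122 172 172 107 100 110 109 134 216 235 252 251 255 235 203 207 152
222 128 151 155 134 136 194 210 216 215 215 226 224 234 219 188 186 163 135 123 104 102  85
```

The side image puts the hole at about (324.1,212.5) against a predicted (323.8,212.1), so the wheel is within about 0.01 rad. I'll release it, back off, then check the wheel and the tool offset.

```bash
python3 -m creep '[{"dx":0,"dy":0,"dz":0,"rx":0,"ry":0,"rz":0,"grip":-1},{"dx":0,"dy":0,"dz":0,"rx":0,"ry":0,"rz":0,"grip":-1},{"dx":0,"dy":0,"dz":0,"rx":0,"ry":0,"rz":0,"grip":-1},{"dx":-0.03,"dy":0.07,"dz":0.11,"rx":0,"ry":0,"rz":0,"grip":-1},{"dx":-0.06,"dy":0.14,"dz":0.22,"rx":0,"ry":0,"rz":0,"grip":-1}]'
python3 -m creep '[{"dx":-0.05,"dy":0.11,"dz":0.05,"rx":0,"ry":0,"rz":0,"grip":-1},{"dx":-0.05,"dy":0.24,"dz":0.05,"rx":0.02,"ry":0.02,"rz":0.02,"grip":-1},{"dx":-0.05,"dy":0.38,"dz":0.05,"rx":0.02,"ry":0.02,"rz":0.02,"grip":-1},{"dx":-0.05,"dy":0.52,"dz":0.05,"rx":0.02,"ry":0.02,"rz":0.02,"grip":-1},{"dx":-0.05,"dy":0.65,"dz":0.05,"rx":0.02,"ry":0.02,"rz":0.02,"grip":-1}]'
python3 - <<'E'
from h import *
y=np.array([np.cos(1.21),np.sin(1.21),0]);z=np.array([0,0,-1.]);R=np.column_stack([np.cross(y,z),y,z])
go(np.array([523,315.7,180]),R)
W=FH+14*z_
for n in("top","side"):
    im=get_image(n);q=proj(n,W);print(n,q)
    g=im.max(2);c0,r0=int(q[0])-8,int(q[1])-8;print(c0,r0)
    for r in range(r0,r0+18):print(r," ".join("%3d"%v for v in g[r,c0:c0+18]))
E
```

```text
clock: 7.48
eef_pos: [549.6, -35.9, 236.6]
tool_rot: [-3.138, 0.608, 1.987]
force: [0.6, 0.3, -1.1]
width: 85.3
gripper_force: 0.0
clock: 8.1
eef_pos: [530.0, 225.7, 256.2]
tool_rot: [-3.082, 0.437, 2.143]
force: [0.2, -0.0, 0.4]
width: 85.8
gripper_force: 0.0
d/400 [-0.017  0.225 -0.191] rv/2pi [0.052 0.049 0.102] rows 1.8896213693387274 4.188327263141008 t 8.1 w 85.75937463239066 F [ 0.202 -0.046  0.359]
top [313.956 219.596]
305 211
211 109 109 109 113 111 113 108 110 108 105 105 100 124 180 239 205 229 234
212 114 111 112 110 110 112 106 107 104 103 105 132 228 238 239 231 172 231
213 115 109 110 111 107 106 107 100 106 127 188 237 238 235 234 234 197 229
214 114 112 107 108 109 107 109 120 185 230 238 239 234 233 233 235 230 171
215  86 113 110 108 104 116 194 241 240 238 235 234 233 231 232 234 233 194
216  64 116 114 108 110 161 241 241 238 235 234 233 233 230 230 232 236 230
217  53  85 109 106 122 224 242 238 234 230 233 234 235 232 231 231 234 233
218  52  66 113 109 137 243 239 233 186 161 182 234 235 235 232 231 232 236
219  53  68 119 115 159 243 239 225 130 188 143 185 
[... 1406 characters left out ...]
 255 145  65 133
213 120  74 255 151 255 255 255 221 162 204 228 189 252 255 255 156  19 128
214 139  74 238 170 248 255 255 252 232 201 241 250 254 255 255 138   0  75
215 138  97 214 145 163 255 255 255 254 252 253 253 253 255 255  85   0  89
216 135 102 130 227 170 176 255 255 255 255 255 255 255 255 157  16   1  95
217 131 126  98 220 236 173 169 219 255 255 255 255 251 174  36   0  22 115
218 135 139 102 119 217 241 190 143 164 156 151 195 159  41   0   0  61 158
219 132 133 127  98 120 183 229 237 241 237 239 201  59   0 105 146 187 255
220 134 131 130 125  95  97 122 167 171 160 112 145 234 249 253 254 254 255
221 131 127 125 173 170 108  92 111 105 136 214 239 250 251 255 235 209 212
```

The wheel is aligned: top hole (314.4,219.5), side hole (324.2,212.4). Next I'll go above the pin with the tool vertical and fingers shut, to measure the tip offset there.

```bash
python3 -m creep '[{"dx":0,"dy":0.06,"dz":0,"rx":0.012,"ry":0.012,"rz":0.024,"grip":1},{"dx":-0.01,"dy":0.12,"dz":-0.04,"rx":0.024,"ry":0.024,"rz":0.048,"grip":1},{"dx":-0.015,"dy":0.18,"dz":-0.1,"rx":0.036,"ry":0.036,"rz":0.072,"grip":1},{"dx":-0.017,"dy":0.225,"dz":-0.15,"rx":0.048,"ry":0.046,"rz":0.096,"grip":1},{"dx":-0.017,"dy":0.225,"dz":-0.19,"rx":0.052,"ry":0.049,"rz":0.102,"grip":1}]'
cat > b.py <<'E'
from h import *
y=np.array([np.cos(1.21),np.sin(1.21),0]);z=np.array([0,0,-1.]);R=np.column_stack([np.cross(y,z),y,z])
go(np.array([523,315.7,180]),R)
p=ctrl.read_state()["eef_pos"];pt,ps=proj("top",p),proj("side",p);print(p,pt,ps)
I=[]
for n,q in(("top",pt),("side",ps)):
    im=get_image(n)[:,:,::-1];c0,r0=int(q[0])-25,int(q[1])-25
    d=np.abs(im.astype(int)-cv2.imread(f"pics/{n}0.png")).max(2)
    print(n,"rows from",r0,"cols from",c0)
    for r in range(r0,r0+45): print(r,"".join(" .:*#"[min(4,int(v)//10)] for v in d[r,c0:c0+50]))
    I.append(cv2.resize(im[r0-5:r0+45,c0-0:c0+50],None,fx=8,fy=8,interpolation=cv2.INTER_CUBIC))
cv2.imwrite("pics/f1.png",np.clip(np.hstack(I)*1.5,0,255).astype(np.uint8))
E
sleep 0.1; python3 b.py
```

```text
clock: 8.82
eef_pos: [524.0, 312.8, 179.4]
tool_rot: [3.141, -0.0, 2.782]
force: [-0.4, 0.5, -1.1]
width: 0.3
gripper_force: 0.0
d/400 [-0.002  0.007  0.001] rv/2pi [-0. -0. -0.] rows 0.05056747702747815 0.0047935469541673876 t 8.825 w 0.28193937207218905 F [-0.371  0.485 -1.146]
[523.99  312.752 179.436] [187.607 220.657] [334.995 247.25 ]
top rows from 195 cols from 162
195 #####*####::##* :*:#                              
196 ::::###*:.::##*.:.##..                            
197 .:::*::::::*##:...*##                  .          
198 ::*:****::::###.** ###   .                        
199 *:******::::###:** *##                            
200 *::::*******###.**  ###.              ..          
201 :::********##*#.**   ##   .          .            
202 ***********##*#:**  ###.                          
203 ***:###***#####:#*  ###.                          
204 **::*#****####:*#: .###.                          
205 ***:*#**:#####.*#. :####.                         
206 ***:**#*#####*:##  #####.  .                      
207 **:***#######:*#* ######                          
208 ****:*
[... 3557 characters left out ...]
           .  .        . .         ...  
255                .    ..     .   .. .      . . . .. 
256             .   .  .  ... .. .        .        .  
257    .     .           .                .    ..  .  
258   ..          .  .       .  .  .  . .  .          
259            .                 .   ..   .   .  .   .
260        .       .  . ..      .         ..     . . .
261 .           . . .  .          .           .    .  
262                      . .   ..    . :  ..  :  .   .
263          .    .    .  .       ..    .  .          
264     .       .               ..       . .      .   
265 . .         .     .   .  .   .     . .    . ..  ..
266           .    .  .  .    .    .. .   . . .      .
```

View pics/f1.png

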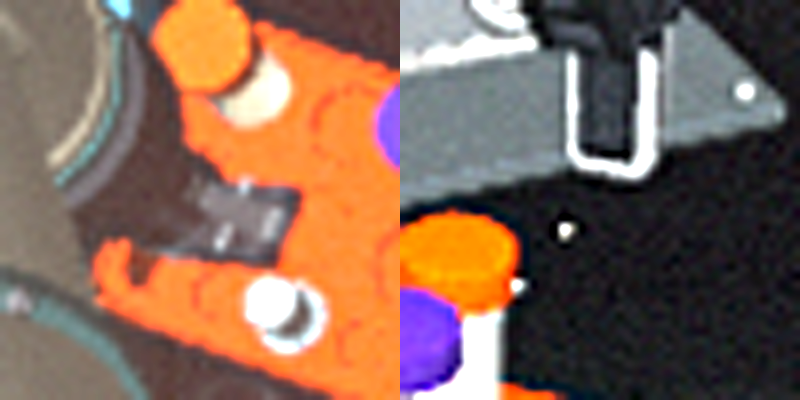

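```bash
cat > c.py <<'E'
from h import *
def tips(thr=30):
    p=ctrl.read_state()["eef_pos"]
    for n in("top","side"):
        im=get_image(n)[:,:,::-1];q=proj(n,p);c0,r0=int(q[0])-25,int(q[1])-25
        d=np.abs(im.astype(int)-cv2.imread(f"pics/{n}0.png")).max(2)
        print(n,"pred",q,"rows from",r0,"cols from",c0)
        for r in range(r0,r0+40): print(r,"".join(" #"[int(v>thr)] for v in d[r,c0:c0+50]))
E
python3 - <<'E'
from h import *
s=ctrl.read_state();p=s["eef_pos"];R=Ro.from_euler("xyz",s["tool_rot"]).as_matrix()
X,e=tri((197,218.5),(336.5,239.3));print(X,e,X-p,(X-p)@R,s["qpos"],s["clock"])
from c import tips;tips()
print(ctrl.read_state()["eef_pos"])
E
```

```text
[523.857 287.4   184.339] [4.1, 4.1] [  0.677 -23.231   6.151] [ -8.893 -21.496  -6.066] [-0.619  0.599  0.057  1.665 -0.039  0.883  0.661] 8.925
top pred [188.528 221.033] rows from 196 cols from 163
196    ####    ## #  ###                              
197    #    #   ###   ###                             
198 # ## ##     # # # ###                             
199   #####  # #### #  ###                            
200     ### ####### #  ###                            
201   ###### ###### #   ###                           
202   ####### ##### #  ####                           
203 #  ###########  #  ####                           
204    ########### ##  ####                           
205 #  ########### ##  ####                           
206 ## ########## ### #####                           
207 ## ########## ## #######                          
208 ## # #######  ## #######                          
209 # ########## ## ########                          
210 ########### ### ###########                       
211 #### ####  ### ###### ######                      
212 ######### ###  
[... 2882 characters left out ...]
              
250                                                   
251                                                   
252                                                   
253                                                   
254                                                   
255                                                   
256                                                   
257                                                   
258                                                   
259                                                   
260                                                   
261                                                   
[523.367 312.921 179.964]
```

The top camera sees the back finger's edge and the side camera sees the front finger's edge, so plain triangulation mixes two surfaces. I'll settle it by touching the rack top (z = 58) with the shut fingers beside the pin, then use the images at that known height for xy.

```bash
python3 -m creep '[{"dx":-0.018,"dy":-0.048,"dz":0,"rx":0,"ry":0,"rz":0,"grip":1},{"dx":-0.035,"dy":-0.095,"dz":0,"rx":0,"ry":0,"rz":0,"grip":1},{"dx":-0.035,"dy":-0.095,"dz":-0.09,"rx":0,"ry":0,"rz":0,"grip":1},{"dx":-0.035,"dy":-0.095,"dz":-0.18,"rx":0,"ry":0,"rz":0,"grip":1},{"dx":-0.035,"dy":-0.095,"dz":-0.23,"rx":0,"ry":0,"rz":0,"grip":1}]'
python3 - <<'E'
from c import *;tips()
E
```

```text
clock: 9.65
eef_pos: [508.6, 276.1, 87.2]
tool_rot: [-3.14, 0.001, 2.782]
force: [0.1, 0.8, -0.2]
width: 0.1
gripper_force: 0.0
top pred [209.361 232.463] rows from 207 cols from 184
207 ###################                               
208 ####################                              
209 #####################                             
210 ######################                            
211 #######################                           
212 ########################                          
213 ########################                          
214 #########################                         
215 #########################                         
216 ##########################                        
217 ##########################                        
218 ##########################                        
219 ##########################                        
220 ##########################                        
221 ##########################                        
222 ###########################                       
223 ############################     
[... 2787 characters left out ...]
                                    
276                                                   
277                                                   
278                                                   
279                                                   
280                                                   
281                                                   
282                                                   
283                                                   
284                                                   
285                                                   
286                                                   
287                                                   
288
```

```bash
python3 -m creep '[{"dx":0,"dy":0,"dz":-0.03,"rx":0,"ry":0,"rz":0,"grip":1},{"dx":0,"dy":0,"dz":-0.045,"rx":0,"ry":0,"rz":0,"grip":1},{"dx":0,"dy":0,"dz":-0.06,"rx":0,"ry":0,"rz":0,"grip":1},{"dx":0,"dy":0,"dz":-0.066,"rx":0,"ry":0,"rz":0,"grip":1},{"dx":0,"dy":0,"dz":-0.07,"rx":0,"ry":0,"rz":0,"grip":1}]'
python3 - <<'E'
from h import *
s=ctrl.read_state();p=s["eef_pos"]
for n,a in(("top",(221,231.5)),("side",(343.5,266.8))):
    print(n,[onz(n,a,z).round(1) for z in(87,92,97,102,107)])
print(p,s["force"])
E
```

```text
clock: 10.38
eef_pos: [509.4, 275.3, 59.7]
tool_rot: [-3.141, 0.001, 2.781]
force: [-0.2, -0.6, -0.2]
width: 0.4
gripper_force: 0.0
top [array([510.4, 243.4,  87. ]), array([509.4, 242.4,  92. ]), array([508.5, 241.3,  97. ]), array([507.5, 240.3, 102. ]), array([506.5, 239.2, 107. ])]
side [array([499.3, 247.5,  87. ]), array([499.9, 254.8,  92. ]), array([500.6, 262.2,  97. ]), array([501.2, 269.6, 102. ]), array([501.8, 276.9, 107. ])]
[509.413 275.333  59.729] [-0.212 -0.644 -0.167]
```

```bash
python3 -m creep '[{"dx":0,"dy":0,"dz":-0.005,"rx":0,"ry":0,"rz":0,"grip":1},{"dx":0,"dy":0,"dz":-0.01,"rx":0,"ry":0,"rz":0,"grip":1},{"dx":0,"dy":0,"dz":-0.014,"rx":0,"ry":0,"rz":0,"grip":1},{"dx":0,"dy":0,"dz":-0.014,"rx":0,"ry":0,"rz":0,"grip":1},{"dx":0,"dy":0,"dz":-0.014,"rx":0,"ry":0,"rz":0,"grip":1}]'; python3 -c "
from c import *;tips()" | sed -n 1p\;15,41p\;42,80p
```

```text
clock: 11.0
eef_pos: [509.3, 275.3, 54.1]
tool_rot: [-3.14, 0.001, 2.781]
force: [1.0, -0.4, -0.2]
width: 0.1
gripper_force: 0.0
top pred [212.243 234.308] rows from 209 cols from 187
222 ##########################                        
223 ##########################                        
224 ###########################                       
225 ############################                      
226 #############################                     
227 ############# ################                    
228 ############# #######################             
229 ############# ########################            
230 ########## ############################           
231 #########   ##########################            
232 ######################################            
233 ######################################            
234 #####################################             
235 #####################################             
236 #################    ###############              
237 ###############           # ########              
238 #######  #                      
[... 1963 characters left out ...]
                                    
286                                                   
287                                                   
288                                                   
289                                                   
290                                                   
291                                                   
292                                                   
293                                                   
294                                                   
295                                                   
296                                                   
297                                                   
298
```

```bash
python3 -m creep '[{"dx":0,"dy":0,"dz":-0.003,"rx":0,"ry":0,"rz":0,"grip":1},{"dx":0,"dy":0,"dz":-0.006,"rx":0,"ry":0,"rz":0,"grip":1},{"dx":0,"dy":0,"dz":-0.009,"rx":0,"ry":0,"rz":0,"grip":1},{"dx":0,"dy":0,"dz":-0.012,"rx":0,"ry":0,"rz":0,"grip":1},{"dx":0,"dy":0,"dz":-0.012,"rx":0,"ry":0,"rz":0,"grip":1}]'
```

```text
clock: 11.72
eef_pos: [509.2, 275.3, 49.2]
tool_rot: [-3.14, 0.0, 2.781]
force: [-0.0, 0.4, -0.0]
width: -0.1
gripper_force: 0.0
```

```bash
python3 -c "
from h import *
print(ctrl.read_state()['force'],ctrl.read_state()['eef_pos'])"
```

```text
[-0.041  0.358 -0.018] [509.177 275.279  49.165]
```

```bash
python3 -m creep '[{"dx":0,"dy":0,"dz":-0.003,"rx":0,"ry":0,"rz":0,"grip":1},{"dx":0,"dy":0,"dz":-0.006,"rx":0,"ry":0,"rz":0,"grip":1},{"dx":0,"dy":0,"dz":-0.009,"rx":0,"ry":0,"rz":0,"grip":1},{"dx":0,"dy":0,"dz":-0.012,"rx":0,"ry":0,"rz":0,"grip":1},{"dx":0,"dy":0,"dz":-0.012,"rx":0,"ry":0,"rz":0,"grip":1}]'
```

```text
clock: 12.35
eef_pos: [509.2, 275.2, 44.4]
tool_rot: [-3.14, 0.0, 2.781]
force: [-0.2, -0.9, 0.2]
width: -0.0
gripper_force: 0.0
```

```bash
python3 -m creep '[{"dx":0,"dy":0,"dz":-0.004,"rx":0,"ry":0,"rz":0,"grip":1},{"dx":0,"dy":0,"dz":-0.008,"rx":0,"ry":0,"rz":0,"grip":1},{"dx":0,"dy":0,"dz":-0.012,"rx":0,"ry":0,"rz":0,"grip":1},{"dx":0,"dy":0,"dz":-0.015,"rx":0,"ry":0,"rz":0,"grip":1},{"dx":0,"dy":0,"dz":-0.015,"rx":0,"ry":0,"rz":0,"grip":1}]'
```

```text
clock: 12.98
eef_pos: [509.2, 275.3, 38.4]
tool_rot: [-3.14, 0.0, 2.781]
force: [-0.1, -0.3, -0.2]
width: 0.1
gripper_force: 0.0
```

```bash
python3 -m creep '[{"dx":0,"dy":0,"dz":-0.003,"rx":0,"ry":0,"rz":0,"grip":1},{"dx":0,"dy":0,"dz":-0.006,"rx":0,"ry":0,"rz":0,"grip":1},{"dx":0,"dy":0,"dz":-0.01,"rx":0,"ry":0,"rz":0,"grip":1},{"dx":0,"dy":0,"dz":-0.012,"rx":0,"ry":0,"rz":0,"grip":1},{"dx":0,"dy":0,"dz":-0.012,"rx":0,"ry":0,"rz":0,"grip":1}]'
python3 - <<'E'
from c import *;tips(25)
im=[cv2.resize(get_image(n)[a:a+80,b:b+80,::-1],None,fx=5,fy=5,interpolation=cv2.INTER_CUBIC) for n,a,b in(("top",190,170),("side",225,295))]
cv2.imwrite("pics/g1.png",np.hstack(im))
E
```

```text
clock: 13.6
eef_pos: [509.2, 275.3, 33.6]
tool_rot: [-3.14, 0.001, 2.781]
force: [-0.8, -0.7, -0.5]
width: -0.2
gripper_force: 0.0
top pred [213.817 235.596] rows from 210 cols from 188
210 ###################                               
211 ####################                              
212 #####################                             
213 ######################                            
214 #######################                           
215 ########################                          
216 #########################                         
217 #########################                         
218 ##########################                        
219 ##########################                        
220 ###########################                       
221 ###########################                       
222 ###########################                       
223 ###########################                       
224 ###########################                       
225 ###########################                       
226 ############################  
[... 2790 characters left out ...]
                                    
295                                                   
296                                                   
297                                                   
298                                                   
299                                                   
300                                                   
301                                                   
302                                                   
303                                                   
304                                                   
305                                                   
306                                                   
307
```

View pics/g1.png

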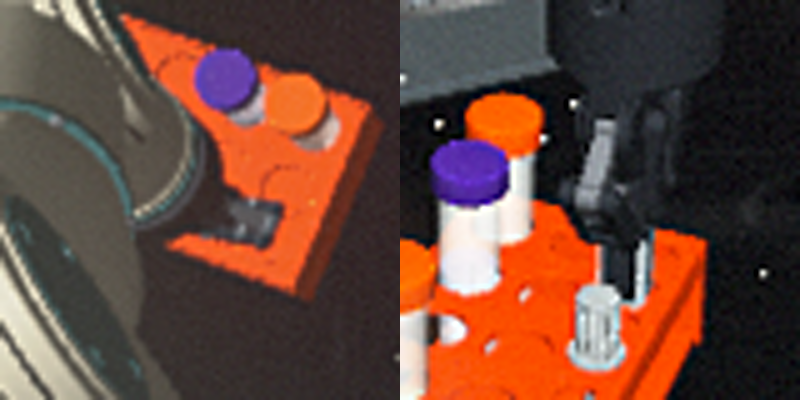

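The fingertips show at about (340,286) in the side view, just at rack-top level behind the pin. I'll keep probing.

```bash
python3 -m creep '[{"dx":0,"dy":0,"dz":-0.004,"rx":0,"ry":0,"rz":0,"grip":1},{"dx":0,"dy":0,"dz":-0.008,"rx":0,"ry":0,"rz":0,"grip":1},{"dx":0,"dy":0,"dz":-0.01,"rx":0,"ry":0,"rz":0,"grip":1},{"dx":0,"dy":0,"dz":-0.01,"rx":0,"ry":0,"rz":0,"grip":1},{"dx":0,"dy":0,"dz":-0.01,"rx":0,"ry":0,"rz":0,"grip":1}]'
python3 - <<'E'
from h import *
print(ctrl.read_state()["eef_pos"],[ (y,proj("side",np.array([509,y,z])).round(1),proj("top",np.array([509,y,z])).round(1)) for z in(58,) for y in(245,260,275,290)])
print("rack pts",onz("side",(340,286.5),58),onz("top",(225.5,234),58))
E
```

```text
clock: 14.42
eef_pos: [509.4, 275.4, 31.6]
tool_rot: [-3.141, 0.001, 2.781]
force: [-4.5, -2.4, 17.0]
width: -0.2
gripper_force: 8.2
[509.401 275.416  31.625] [(245, array([338.8, 276.8]), array([222.5, 233.9])), (260, array([339.1, 280.6]), array([217.3, 234. ])), (275, array([339.4, 284.6]), array([212.1, 234.2])), (290, array([339.8, 288.7]), array([206.8, 234.3]))]
rack pts [508.085 282.011  58.   ] [508.39 236.38  58.  ]
```

Contact came at reported z of about 32, so the shut tip is 26 mm behind the reported TCP, and the lateral position agrees. I'll lift, open and centre over the pin.

```bash
python3 -m creep '[{"dx":0,"dy":0,"dz":0.1,"rx":0,"ry":0,"rz":0,"grip":1},{"dx":0,"dy":0,"dz":0.19,"rx":0,"ry":0,"rz":0,"grip":-1},{"dx":0.034,"dy":0.1,"dz":0.19,"rx":0,"ry":0,"rz":0,"grip":-1},{"dx":0.034,"dy":0.1,"dz":0.19,"rx":0,"ry":0,"rz":0,"grip":-1},{"dx":0.034,"dy":0.1,"dz":0.19,"rx":0,"ry":0,"rz":0,"grip":-1}]'
cat > d.py <<'E'
from h import *
y=np.array([np.cos(1.21),np.sin(1.21),0]);z=np.array([0,0,-1.]);R=np.column_stack([np.cross(y,z),y,z])
E
python3 - <<'E'
from d import *
go(np.array([523,315.7,38]),R)
E
```

```text
clock: 15.05
eef_pos: [522.3, 314.7, 105.2]
tool_rot: [-3.139, 0.0, 2.781]
force: [0.5, -0.8, 0.3]
width: 72.3
gripper_force: 0.0
d/400 [ 0.002  0.003 -0.168] rv/2pi [ 0. -0. -0.] rows 1.0754745678452726 0.013934708919030361 t 15.05 w 72.33147982783285 F [ 0.483 -0.807  0.265]
```

```bash
python3 -m creep '[{"dx":0.002,"dy":0.003,"dz":0,"rx":0,"ry":0,"rz":0,"grip":-1},{"dx":0.002,"dy":0.003,"dz":-0.04,"rx":0,"ry":0,"rz":0,"grip":-1},{"dx":0.002,"dy":0.003,"dz":-0.09,"rx":0,"ry":0,"rz":0,"grip":-1},{"dx":0.002,"dy":0.003,"dz":-0.13,"rx":0,"ry":0,"rz":0,"grip":-1},{"dx":0.002,"dy":0.003,"dz":-0.168,"rx":0,"ry":0,"rz":0,"grip":-1}]'
python3 -m creep '[{"dx":0,"dy":0,"dz":0,"rx":0,"ry":0,"rz":0,"grip":0},{"dx":0,"dy":0,"dz":0,"rx":0,"ry":0,"rz":0,"grip":0.4},{"dx":0,"dy":0,"dz":0,"rx":0,"ry":0,"rz":0,"grip":1},{"dx":0,"dy":0,"dz":0,"rx":0,"ry":0,"rz":0,"grip":1},{"dx":0,"dy":0,"dz":0,"rx":0,"ry":0,"rz":0,"grip":1}]'
```

```text
clock: 15.68
eef_pos: [523.4, 316.1, 37.1]
tool_rot: [-3.14, 0.0, 2.78]
force: [0.8, -0.8, -0.6]
width: 85.2
gripper_force: 0.0
clock: 16.3
eef_pos: [524.1, 316.8, 39.4]
tool_rot: [-3.142, 0.001, 2.781]
force: [0.0, 0.0, 6.2]
width: 16.8
gripper_force: 58.5
```

The pin head is gripped: 16.8 mm, the same bias as on the bar. Lifting now.

```bash
python3 -m creep '[{"dx":0,"dy":0,"dz":0.05,"rx":0,"ry":0,"rz":0,"grip":1},{"dx":0,"dy":0,"dz":0.1,"rx":0,"ry":0,"rz":0,"grip":1},{"dx":0,"dy":0,"dz":0.2,"rx":0,"ry":0,"rz":0,"grip":1},{"dx":0,"dy":0,"dz":0.32,"rx":0,"ry":0,"rz":0,"grip":1},{"dx":0,"dy":0,"dz":0.4,"rx":0,"ry":0,"rz":0,"grip":1}]'
python3 - <<'E'
from d import *
W1=tri((314.4,219.5),(324.15,212.4));print(W1,FH+14*z_)
W=(W1[0]+FH+14*z_)/2
go(W+(51-18.6)*z_,toolR(0))
s=ctrl.read_state();p=s["eef_pos"]
for n in("top","side"):
    im=get_image(n)[:,:,::-1];cv2.imwrite(f"pics/{n}_pin.png",im)
    o=p+[-.5,-.5,18.6]
    print(n,"collar",proj(n,o),"tip",proj(n,o-[0,0,36]))
    q=proj(n,o-[0,0,18]).astype(int);g=im.max(2)
    for r in range(q[1]-16,q[1]+16):print(r," ".join("%3d"%v for v in g[r,q[0]-12:q[0]+12]))
    print("col0",q[0]-12)
E
```

```text
clock: 16.92
eef_pos: [524.2, 316.9, 200.6]
tool_rot: [3.141, 0.002, 2.781]
force: [1.4, 0.7, 0.3]
width: 17.5
gripper_force: 58.6
(array([537.284, -19.962,  83.521]), [0.8, 0.8]) [537.53  -18.822  84.868]
d/400 [ 0.015 -0.798 -0.225] rv/2pi [-0.069 -0.072 -0.124] rows 5.306340532964198 5.347733197189293 t 16.925 w 17.53736406570241 F [1.39  0.679 0.329]
top collar [181.951 217.58 ] tip [185.836 220.51 ]
203  61  79  87  72  61  59  60  61  61  61  59 110 233 235 246 248 249 209 126 155 173 179 176 177
204  69  88  88  68  62  60  59  63  57  58  76 156 211 248 245 244 248 249 176 160 168 177 175 176
205  76  86  78  63  66  60  60  65  61  61  79 180 238 249 245 243 244 248 245 195 202 203 211 226
206  86  87  69  63  64  64  64  61  58  59  64 155 255 254 247 244 244 245 246 246 248 247 246 245
207  87  78  64  62  65  61  60  63  61  62  54  71 142 235 255 249 247 245 245 245 245 244 244 244
208  83  69  62  64  61  60  66  60  62  62  59  55  59 139 254 211 203 236 244 244 244 244 244 244
209  72  64  59  64  59  63  63  63  62  62  64  65  56  65 118 106 147 254 249 230 248 248 
[... 5077 characters left out ...]
 11  19  12  22  19  18  13  23  24  20  25  21  20  13  20  18  24  17  27  24  26  20  25
249 160  24  23  19  17  21  18  16  24  19  12  20  20   9  18  19  23  20  24  27  23  12  21  19
250 105  22  25  13  20  22  24  21  15  26  21  22  20  17  17  22  16  22  21  24  13  23  21  17
251  86   7  12  20  23  19  13  22  25  19  12  20  24  20  25  17  26  19  16  17  13  23  19  22
252 255 124  12   7  23  22  22  22  22  15  17  24  25  20  19  22  15  21  20  20  18  20  21  17
253 148  45   8  27  16  15  21  27  17  19  16  24  24  22  13  19  20  25  18  23  22  22  20  23
254  29   4  13  27  23  23  14  22  15  23  22  16  15  27  21  16  24  12  17  16  27  23  19  20
col0 323
```

The pin is held nearly straight: side view tip (334.2,246), collar (334.8,230.5). Carrying it over to the holes.

```bash
python3 -m creep '[{"dx":0.003,"dy":-0.13,"dz":0,"rx":-0.013,"ry":-0.014,"rz":-0.024,"grip":1},{"dx":0.006,"dy":-0.27,"dz":0,"rx":-0.026,"ry":-0.027,"rz":-0.047,"grip":1},{"dx":0.009,"dy":-0.4,"dz":0,"rx":-0.039,"ry":-0.041,"rz":-0.07,"grip":1},{"dx":0.012,"dy":-0.53,"dz":0,"rx":-0.052,"ry":-0.054,"rz":-0.093,"grip":1},{"dx":0.015,"dy":-0.66,"dz":0,"rx":-0.064,"ry":-0.067,"rz":-0.115,"grip":1}]'
cat >> d.py <<'E'
W=np.array([537.4,-19.4,84.2])
E
python3 - <<'E'
from d import *
go(W+(61-18.6)*z_,toolR(0))
E
```

```text
clock: 17.65
eef_pos: [528.7, 51.4, 198.0]
tool_rot: [-3.122, 0.572, 2.04]
force: [0.8, -0.6, -2.6]
width: 17.0
gripper_force: 58.5
d/400 [-0.002 -0.121 -0.198] rv/2pi [-0.005 -0.005 -0.008] rows 1.4847737402459436 0.35877974256637607 t 17.65 w 17.01870897869468 F [ 0.836 -0.626 -2.602]
```

```bash
python3 -m creep '[{"dx":-0.002,"dy":-0.04,"dz":-0.06,"rx":-0.005,"ry":-0.005,"rz":-0.008,"grip":1},{"dx":-0.002,"dy":-0.08,"dz":-0.12,"rx":-0.005,"ry":-0.005,"rz":-0.008,"grip":1},{"dx":-0.002,"dy":-0.115,"dz":-0.19,"rx":-0.005,"ry":-0.005,"rz":-0.008,"grip":1},{"dx":-0.002,"dy":-0.115,"dz":-0.198,"rx":-0.005,"ry":-0.005,"rz":-0.008,"grip":1},{"dx":-0.002,"dy":-0.115,"dz":-0.198,"rx":-0.005,"ry":-0.005,"rz":-0.008,"grip":1}]'
cat > e.py <<'E'
from d import *
def look(off=18.6,dump=("top","side")):
    s=ctrl.read_state();p=s["eef_pos"];o=p+off*z_;t=o-36*z_
    Rt=Ro.from_euler("xyz",s["tool_rot"]).as_matrix();print("tool axis err (x,y)",-Rt[:,2]@x_,-Rt[:,2]@y_)
    v=t-W;print("tip rel W in x,y,z:",v@x_,v@y_,v@z_)
    for n in dump:
        g=get_image(n)
        print(n,"collar",proj(n,o),"tip",proj(n,t),"W",proj(n,W))
        q=((proj(n,o)+proj(n,W))/2).astype(int);print("col0",q[0]-14)
        for r in range(q[1]-18,q[1]+18):print(r," ".join("%3d"%v for v in g[r,q[0]-14:q[0]+14].max(1)))
E
python3 -c "
from e import *
go(W+(61-18.6)*z_,toolR(0));look()"
```

```text
clock: 18.27
eef_pos: [529.0, 7.0, 119.2]
tool_rot: [-3.139, 0.611, 1.984]
force: [0.4, -0.8, -0.4]
width: 17.0
gripper_force: 58.6
d/400 [-0.003 -0.01  -0.001] rv/2pi [ 0.    -0.    -0.001] rows 0.06822297015066217 0.03208301972989428 t 18.275 w 17.018310208377056 F [ 0.37  -0.787 -0.41 ]
tool axis err (x,y) -0.0004033720519344679 -0.0014753367645925183
tip rel W in x,y,z: -2.4772793437516114 2.745844760651117 27.122397393956195
top collar [300.683 220.706] tip [307.898 219.847] W [314.166 219.684]
col0 293
202  50  54  48  48  48  57 101 110 111 111 114 113 111 111 114 115 114 113 113 114 111 111 111 107 116 190 239 234
203  52  55  51  53  51  53  72 113 113 110 111 110 112 112 110 114 113 110 110 110 108 112 109 106 117 191 239 234
204  49  51  51  53  45  50  66 125 116 111 113 112 114 110 113 112 111 111 110 110 111 111 111 108 116 190 239 232
205  52  49  46  49  51  52  53  82 110 112 113 111 115 112 114 111 110 109 111 108 111 109 111 108 117 187 239 231
206  47  51  84  50  48  51  45  61 111 118 113 108 112 109 109 107 110 111 110 111 113 108 107 108 106 159 237 236
207  4
[... 7146 characters left out ...]
  92
218 132 132 129 135 138 106 121 219 238 189 141 158 159 151 195 157  47   0   0  66 161 158 218 251 255 172  94  95
219 133 130 133 135 136 127  97 123 182 232 240 241 237 239 198  61   0 107 147 187 255 254 253 255 255 158  79  92
220 134 129 129 133 128 129 125  88  97 123 171 169 160 108 149 236 248 253 253 254 255 255 255 250 226 115  87  93
221 131 129 127 130 127 117 166 169 106 101 104 105 132 212 236 250 251 255 233 202 206 148 140 128 118  94  91  99
222 125 148 162 133 137 193 211 211 213 219 221 224 233 217 191 190 163 135 116 105 106  81  80  83  89  85  94  96
223 170 184 186 195 196 208 211 215 204 178 174 151 131 114  98 103  97  82  87  89  88  93  92  91  91  96  93  96
```

The pin tip shows at top (307.7,220.3) and side (326.5,208), within 1–2 mm of prediction. I'll align it and start inserting.

```bash
python3 -m creep '[{"dx":-0.001,"dy":-0.01,"dz":-0.001,"rx":0,"ry":0,"rz":-0.001,"grip":1},{"dx":0.005,"dy":-0.023,"dz":-0.022,"rx":0,"ry":0,"rz":-0.001,"grip":1},{"dx":0.01,"dy":-0.036,"dz":-0.042,"rx":0,"ry":0,"rz":-0.001,"grip":1},{"dx":0.015,"dy":-0.047,"dz":-0.058,"rx":0,"ry":0,"rz":-0.001,"grip":1},{"dx":0.015,"dy":-0.047,"dz":-0.058,"rx":0,"ry":0,"rz":-0.001,"grip":1}]'
python3 -c "
from e import *
look(dump=())"
```

```text
clock: 19.0
eef_pos: [534.5, -13.1, 95.6]
tool_rot: [-3.138, 0.612, 1.977]
force: [-0.4, -0.3, -0.4]
width: 17.2
gripper_force: 58.7
tool axis err (x,y) -0.0010162688365207056 0.004005509239091948
tip rel W in x,y,z: 0.8894879308916186 -0.1509190125194464 -4.139510460543745
```

```bash
python3 -m creep '[{"dx":0.002,"dy":-0.005,"dz":-0.008,"rx":0,"ry":0,"rz":0,"grip":1},{"dx":0.004,"dy":-0.01,"dz":-0.016,"rx":0,"ry":0,"rz":0,"grip":1},{"dx":0.006,"dy":-0.015,"dz":-0.024,"rx":0,"ry":0,"rz":0,"grip":1},{"dx":0.008,"dy":-0.02,"dz":-0.031,"rx":0,"ry":0,"rz":0,"grip":1},{"dx":0.008,"dy":-0.02,"dz":-0.031,"rx":0,"ry":0,"rz":0,"grip":1}]'
python3 -c "
from e import *
look(dump=())"
```

```text
clock: 19.62
eef_pos: [538.1, -20.5, 83.6]
tool_rot: [-3.139, 0.611, 1.977]
force: [-0.4, -0.5, -0.9]
width: 16.9
gripper_force: 58.7
tool axis err (x,y) -0.0005825184516316671 0.0026110658977507215
tip rel W in x,y,z: 0.6744297854476493 0.19574302201711014 -18.642915099867995
```

```bash
python3 -m creep '[{"dx":0.002,"dy":-0.005,"dz":-0.008,"rx":0,"ry":0,"rz":0,"grip":1},{"dx":0.004,"dy":-0.01,"dz":-0.016,"rx":0,"ry":0,"rz":0,"grip":1},{"dx":0.006,"dy":-0.015,"dz":-0.023,"rx":0,"ry":0,"rz":0,"grip":1},{"dx":0.007,"dy":-0.018,"dz":-0.028,"rx":0,"ry":0,"rz":0,"grip":1},{"dx":0.007,"dy":-0.018,"dz":-0.028,"rx":0,"ry":0,"rz":0,"grip":1}]'
python3 -c "
from e import *
look(dump=())"
```

```text
clock: 20.25
eef_pos: [540.9, -27.7, 72.4]
tool_rot: [-3.139, 0.611, 1.977]
force: [-0.2, 0.2, -0.4]
width: 16.8
gripper_force: 58.7
tool axis err (x,y) -0.0005688064094492065 0.002642907460897642
tip rel W in x,y,z: 0.5545617678825989 -0.09138510003014393 -32.22090280184605
```

Still no contact force, with 4 mm to go. I'll ease it down until the collar seats.

```bash
python3 -m creep '[{"dx":0.001,"dy":-0.002,"dz":-0.004,"rx":0,"ry":0,"rz":0,"grip":1},{"dx":0.002,"dy":-0.004,"dz":-0.007,"rx":0,"ry":0,"rz":0,"grip":1},{"dx":0.003,"dy":-0.006,"dz":-0.009,"rx":0,"ry":0,"rz":0,"grip":1},{"dx":0.003,"dy":-0.007,"dz":-0.011,"rx":0,"ry":0,"rz":0,"grip":1},{"dx":0.003,"dy":-0.007,"dz":-0.011,"rx":0,"ry":0,"rz":0,"grip":1}]'
python3 -c "
from e import *
look(dump=())"
```

```text
clock: 20.88
eef_pos: [542.3, -29.6, 68.8]
tool_rot: [-3.141, 0.611, 1.976]
force: [-3.3, 6.4, 10.8]
width: 17.0
gripper_force: 60.2
tool axis err (x,y) -0.0002504421410722999 0.001165230405112122
tip rel W in x,y,z: 0.45217208586205804 0.5071973414281551 -36.483777173585665
```

The collar is seated: 13 N along the hole axis at the expected depth. I'll release it and retreat along the axis.

```bash
python3 -m creep '[{"dx":0,"dy":0,"dz":0,"rx":0,"ry":0,"rz":0,"grip":0.3},{"dx":0,"dy":0,"dz":0,"rx":0,"ry":0,"rz":0,"grip":0},{"dx":0,"dy":0,"dz":0,"rx":0,"ry":0,"rz":0,"grip":-0.3},{"dx":0,"dy":0,"dz":0,"rx":0,"ry":0,"rz":0,"grip":-0.3},{"dx":-0.006,"dy":0.013,"dz":0.02,"rx":0,"ry":0,"rz":0,"grip":-0.3}]'
python3 -m creep '[{"dx":-0.017,"dy":0.04,"dz":0.062,"rx":0,"ry":0,"rz":0,"grip":-0.3},{"dx":-0.045,"dy":0.105,"dz":0.164,"rx":0,"ry":0,"rz":0,"grip":-0.3},{"dx":-0.08,"dy":0.19,"dz":0.29,"rx":0,"ry":0,"rz":0,"grip":-0.3},{"dx":-0.08,"dy":0.25,"dz":0.33,"rx":0,"ry":0,"rz":0,"grip":-0.3},{"dx":-0.08,"dy":0.35,"dz":0.33,"rx":0,"ry":0,"rz":0,"grip":-0.3}]'
python3 - <<'E'
from d import *
for n in("top","side"):
    g=get_image(n);cv2.imwrite(f"pics/{n}_end.png",g[:,:,::-1])
    print(n,"W",proj(n,W),"headtop",proj(n,W+32*z_));q=proj(n,W+16*z_).astype(int);print("col0",q[0]-12)
    for r in range(q[1]-13,q[1]+13):print(r," ".join("%3d"%v for v in g[r,q[0]-12:q[0]+14].max(1)))
    o=cv2.imread(f"pics/{n}0.png")[:,:,::-1]
    for nm,(a,b,c,d_) in dict(top=dict(flask=(155,190,248,278),bottle=(205,232,436,466),beaker=(262,290,388,414)),side=dict(flask=(232,280,244,276))).items() and {k:v for k,v in (dict(flask=(155,190,248,278),bottle=(205,232,436,466),beaker=(262,290,388,414)) if n=="top" else dict(flask=(232,280,244,276))).items()}.items():
        print(nm,np.abs(g[a:b,c:d_].astype(int)-o[a:b,c:d_]).mean().round(2))
E
```

```text
clock: 21.5
eef_pos: [539.2, -25.5, 76.1]
tool_rot: [-3.138, 0.612, 1.977]
force: [0.4, -0.5, -0.2]
width: 55.8
gripper_force: 0.0
clock: 22.12
eef_pos: [507.7, 115.4, 210.4]
tool_rot: [3.14, 0.61, 1.972]
force: [0.6, 1.1, -0.0]
width: 55.7
gripper_force: 0.0
top W [314.166 219.684] headtop [307.998 220.431]
col0 299
207  51  49  79 115 112 112 109 111 109 110 110 108 108 109 108 112 109 107 102 139 241 237 243 251 251 240
208  49  48  60 110 114 111 108 109 111 109 109 111 109 108 108 108 109 110 102 136 242 238 234 238 214 223
209  50  50  52  75 108 113 109 111 108 111 107 106 109 111 110 106 111 106 105 124 215 223 218 217 206 228
210  51  49  50  64 110 113 108 109 109 109 108 110 110 111 112 110 110 104 102 115 169 196 230 232 232 232
211  53  50  48  50  77 110 114 109 106 111 109 108 111 109 109 105 104 106 131 185 233 196 213 234 233 232
212  50  52  49  55  65 113 112 109 113 109 109 110 108 106 102  98 113 170 242 237 240 233 165 232 233 234
213  50  52  54  47  51  83 110 111 111 109 109 105 104 110 119 129 188 236 239 233 235 232 196 230 233 233
214  56  50  52  46  51  
[... 4240 characters left out ...]
0 250  84   0  85 122 188 253 255 197 104
216 131 139 137  98 126 230 175 181 255 243 165 188 181 226 255 255 146  13   1  87 121 178 250 255 198  99
217 134 132 136 122  99 216 235 180 171 211 254 255 255 255 251 168  34   7  16 120 112 173 250 255 175  88
218 133 131 131 133 104 118 215 243 196 148 164 149 143 193 170  41   0   0  67 157 162 221 249 255 171  94
219 133 132 135 129 128  96 123 179 232 237 240 239 238 198  73   0 109 141 184 255 252 253 255 255 151  90
220 129 132 128 132 129 121  91  99 120 163 168 163 114 141 235 246 253 253 254 255 255 255 250 227 113  89
221 130 122 124 130 128 170 166 106  98 113  98 137 216 233 251 252 255 235 205 208 152 136 121 110  94  91
flask 3.77
```

The seated head top is at top (307.7,220.3) against a predicted (308.0,220.4), and at side (327.2,206.8) against (326.9,206.5). The glassware is unchanged and the robot is clear, so I'm handing in.

```bash
python3 -c "
from cell import ctrl
print(ctrl.finish_job())"
```

```text
the job is handed in; nothing more can be done
None
```

The job is handed in at about 22 s of the 54 s allowed: the wheel is in line, the lock pin is through both holes with its collar on the wheel's lug, the glassware looks undisturbed in the images and the robot is clear; no verdict came back.

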